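# Catch the filter cartridges from the gravity dispenser and put them on the balance

## Task

Pick the steel catch pan up by its handle and, holding it off the table under the lip of the sloping chute, push the hanging paddle in with the pan so that the gate lifts and all three cartridges slide into the pan; none may land on the table. Then set the pan, with the three cartridges in it, down level in the middle of the balance's square weighing plate and let go. Do not drop or press it hard onto the balance, and leave the bottle, the jar and the vial box where they are.

Things in the scene. Friction and masses are not known exactly. Their poses are not given: they have to be found in the camera images.
- pan: loose open steel catch pan, about 200 g. Box 140 (x) x 120 (y) x 65 mm high, walls and floor 4 mm. Origin: centre of the box's underside, z up. Its black bar handle sticks out level to the pan's -x, from x = -70 to -171 mm, 16 mm wide and 16 mm tall, its middle 40 mm above the underside.
- handle (a point): grip point on the pan's handle: centre of the bar, 125 mm to -x of the pan's origin and 40 mm above its underside; axes as the pan's
- dispenser: fixed white stand with a steel chute. Origin on the table below the middle of the chute's lower lip, z up. The chute slopes down 33 degrees towards its -x and ends at the open lip (x = 0); pieces leave over it to -x. Channel 36 mm wide, 42 mm outside, upper end at x = 245 mm, about 350 mm high there. The stand's foot begins at x = 35 mm; nothing is in front of it.
- lip (a point): middle of the chute floor's lower edge, 170 mm above the table; axes as the dispenser's
- gate (a joint): rocker angle, rad: 0 = gate shut by its spring (start), 0.55 = fully lifted, at the stop. One rigid part, 60 mm wide, hinged 13 mm below and 6 mm to +x of the lip: side arms carry a gate across the chute 80 mm up-slope, and a paddle hangs below. Pushing the paddle to the dispenser's +x lifts the gate; cartridges pass from about 0.35. It shuts when let go; 2 to 6 N hold it open.
- paddle (a point): centre of the paddle's front (-x) face: a grey upright plate 60 mm wide and 70 mm tall hanging below the lip, its front face at x = 4 mm in the dispenser's frame, reaching from 143 down to 73 mm above the table when the gate is shut
- cartridge1: filter cartridge nearest the gate: 66 mm long (its x), a white plastic capsule 30 mm in diameter with domed ends and two grey bands; about 45 g, loose. Origin at its centre. It lies lengthwise in the chute behind the gate.
- cartridge2: second cartridge, alike, behind the first in the chute; origin at its centre
- cartridge3: third cartridge, alike, uppermost in the chute; origin at its centre
- balance: fixed low white laboratory balance. Origin on the table below the middle of its weighing plate, z up. Body 235 (x, from -150 to +85 mm) x 170 x 54 mm high, display towards its -x.
- plate (a point): centre of the top face of the balance's square steel weighing plate, 150 x 150 mm, 68 mm above the table; axes as the balance's
- amber_bottle: bystander: amber glass bottle, 70 mm diameter, 150 mm tall; origin at the centre of its underside
- clear_jar: bystander: clear jar, 72 mm diameter, 100 mm tall; origin at the centre of its underside
- vial_box: bystander: grey open box with dividers, 60 (x) x 90 x 40 mm; origin at the centre of its underside
Mind the look-alikes: they are no part of the job. Leave any brown or purple look-alike of the cartridge2 alone.

How it is judged:
By the outcome, as a careful person would: the job done as asked, in the order asked, and still so for the second after the job is handed in, with the robot touching nothing.
It also fails if it takes over 51 s, if anything falls off the work surface, if the arm or the gripper's body presses on something with over 40 N, if the wrist force passes 120 N, or if a joint passes its speed limit or range.

## Robot

A 6-joint arm with a two-finger parallel gripper is mounted at the origin on the work surface. World frame = base frame: x ahead of the robot, y to its left, z up, the work surface at z = 0. Lengths are in mm, angles in rad, forces in N, time in s.
With the tool pointing down it reaches from about 300 to 775 mm from the base axis. Payload 14.6 kg.
Tool frame: the origin (TCP) lies midway between the tips of the shut fingers; the grasp point (between the pads) lies 19 mm behind it (grip_depth is the distance from the TCP to the grasp point, in mm); z points along the fingers, y is the direction in which the jaws open and shut (so a half turn about z gives the same grasp; the last joint's range is limited). The gripper opens to 94 mm and grips with 3 to 60 N. Pads are 16 mm wide; open, the fingers measure 119 mm over their backs; the gripper's body (75 mm by 177 mm) begins 78 mm behind the grasp point.
Start: joints at [-1.303, 0.3, 1.521, -0, 1.321, -0.067], TCP at [180.712, -519.454, 205.446] pointing down, gripper open.
Joint ranges: [-3.03, 3.03], [-0.79, 2.21], [0.23, 2.52], [-1.04, 4.18], [0, 3.07], [-2.55, 2.55]. Speed limits (rad/s): [2.22, 2.22, 2.57, 3.14, 3.14, 3.14].

## Interface

Orientations are given as [roll, pitch, yaw] about the fixed x, y, z axes, in that order (R = Rz(yaw) Ry(pitch) Rx(roll)).
In Python, from cell import read_state, camera, camera_info, sign_off, grip_depth gives the robot as it stands.
- The arm moves only by the tool drive_tool, never from a script. Its argument "motion" is one flat list of numbers, 4 for each row, row after row: the shift along the tool's x, y, z in mm, then the turn about the tool's z in rad. A call has 1 to 8 rows; each row shifts and turns the pose as measured when the row begins, along the tool's axes as they then stand; what a row does not reach is not made up. A row lasts 1/12 s, in which the tool goes at most 41.7 mm and 7.16 degrees, less where a joint would pass 70% of its speed; a pose out of reach is approached as far as the arm can. A call is refused whole if a number of a shift passes 41.7 or a number of a turn 0.125, either way. A call with a gripper value outside its range is refused whole. "jaw" is the closure, from 0 (fully open) to 1 (shut), set as the call begins (left out, the last holds). The fingers move at their own pace and stop on an object; "grip_force" is the grip in N (left out, the last holds). Time passes only in rows, so rows that do not move let the fingers close. It gives the time, the measured TCP pose, the force and the opening at its end, in the units of the state.
- read_state(): the state, without advancing time (a new reading comes with each control period).
- camera(name): name is "scene" or "top"; returns the picture (420x560x3 uint8, red, green, blue); there is no depth.
- camera_info(name): a dict with "fovy" (degrees; the focal length in pixels is half the picture's height over the tangent of half this angle, whatever the lens; pixels are square), "cx", "cy" (the principal point, pixels), "k1" (the pictures are not rectified: a ray, as slopes to the right and down, at radius r is drawn at 1 + k1 r^2 times it, then the intrinsics apply), "camera_from_world" (4x4, takes a point from world to camera coordinates). Camera axes: x right, y up, looking along -z (the intrinsics and any distortion apply to the point x, -y, -z); pixel columns grow to the right and rows downward; lengths in mm; the calibration is good to about 2 mm. A picture is of the moment at which its call begins. camera_info takes no time and is no camera call.
- sign_off(): hands the job in, once; it reports no verdict.
The state is a dict: "clock": time; "joints": joint angles; "qd": joint speeds; "effort": joint torques, N m; "eef_pos": TCP position; "eef_rot": TCP orientation; "wrist_force": force on the tool from outside, world axes, zero at the start; "moment": the same for the moment, N m; "finger_gap": finger opening in mm.
Only numpy, scipy, OpenCV 4.12 (cv2) and the standard library are available. Lean on these libraries where they do the work, as an engineer would, in place of code of your own. Each camera call takes 0.05 s, during which the arm holds its last target. There are 200 camera calls.

## Working session

There is one attempt and no reset: what is moved stays moved. The work goes in short steps, Python scripts to look and compute and a tool call to move; the robot and the scene stay as the last step left them, time stands still between calls to the robot, and variables do not carry over. Pictures are saved under pics/ and viewed, on a budget of 10 in all, crops included, one or two more only if the job needs it, and the job is handed in when it is done.

Besides the shell and the picture viewer there is one more tool, called after ">>>" as name(argument=value, ...) on one line, values as JSON. drive_tool: Moves the arm, as the interface text tells. Its arguments: {"type":"object","properties":{"motion":{"type":"array","items":{"type":"number"}},"jaw":{"type":"number"},"grip_force":{"type":"number"}},"required":["motion"]}

```bash
ls; mkdir -p pics
python3 - <<'E'
from cell import *
import cv2,numpy as np
for n in("scene","top"):
    im=camera(n);cv2.imwrite(f"pics/{n}0.png",im[:,:,::-1]);
    i=camera_info(n);print(n,{k:(np.round(v,3).tolist() if k=="camera_from_world" else v) for k,v in i.items()})
a,b=[cv2.imread(f"pics/{n}0.png") for n in("scene","top")]
print(read_state())
E
```

```text
pics
scene {'fovy': 48.11636093754477, 'cx': 275.9402618184474, 'cy': 208.83633088972445, 'k1': -0.049874679214734464, 'camera_from_world': [[-0.431, 0.902, -0.006, 328.835], [-0.738, -0.349, 0.578, 309.879], [0.519, 0.254, 0.816, -1659.049], [0.0, 0.0, 0.0, 1.0]]}
top {'fovy': 49.91666322209501, 'cx': 276.92986959901623, 'cy': 202.53686838760996, 'k1': -0.08611512595959137, 'camera_from_world': [[0.004, -1.0, -0.01, -68.93], [0.987, 0.003, 0.163, -634.202], [-0.163, -0.01, 0.987, -1207.714], [0.0, 0.0, 0.0, 1.0]]}
{'clock': 0.1, 'joints': array([-1.30264249e+00,  3.00438578e-01,  1.52149926e+00,  1.47160706e-05,
        1.32067129e+00, -6.66319827e-02]), 'qd': array([ 1.87843008e-04,  1.46316475e-04, -3.09508565e-03,  5.87048844e-05,
        1.92532605e-04, -5.57989167e-04]), 'effort': array([ 8.89048224e-04, -5.32644868e+01, -3.53287804e+01,  7.09376461e-02,
        2.35220493e-02, -9.63606044e-05]), 'eef_pos': array([ 180.63757804, -519.25703451,  204.93877423]), 'eef_rot': array([-3.14057939e+00, -8.19022747e-05,  3.34782128e-01]), 'wrist_force': array([ 0.4216098 ,  0.06515873, -0.16662225]), 'moment': array([-0.00785559,  0.01966114,  0.01693861]), 'finger_gap': 94.1415653253143}
```

View pics/scene0.png

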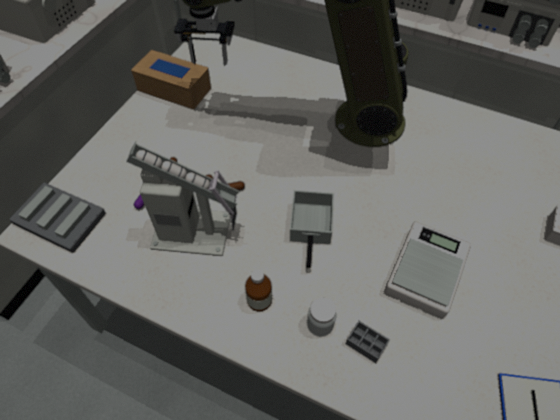

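View pics/top0.png

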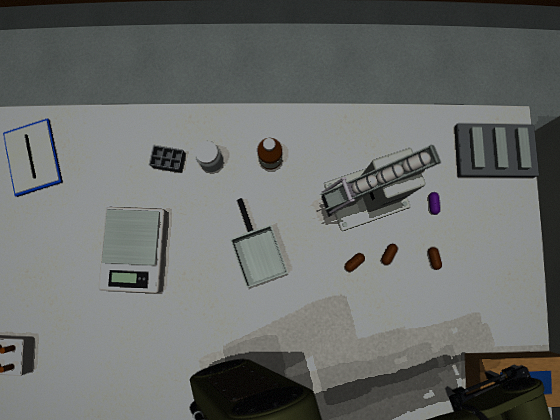

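The scene view shows the pan at (312,215), handle end at (309,268), the dispenser at (185,205) and the balance at (430,268). In the top view the pan is at (260,257), its handle end at (240,200), the lip near (328,208), the chute top at (437,155) and the plate at (131,237). The only look-alikes are three brown capsules at (355,262), (390,254), (434,258) and a purple one at (434,203). There is one pan, one dispenser and one balance. The slotted tray at (497,150) isn't part of the job. Next I'll take a close crop.

Run:
```python
import cv2,numpy as np
t=cv2.imread("pics/top0.png")
def g(c,s): 
    c=cv2.resize(c,None,fx=s,fy=s,interpolation=cv2.INTER_CUBIC); return np.clip((c/255.)**.7*255,0,255).astype('uint8')
a=g(t[185:295,220:350],4.6);b=g(t[195:300,90:180],0.1+2.5)
cv2.imwrite("pics/c1.png",a); print(a.shape)
s=cv2.imread("pics/scene0.png"); b=g(s[130:280,120:350],3.4); cv2.imwrite("pics/c2.png",b)
```

```text
(506, 598, 3)
```

View pics/c1.png

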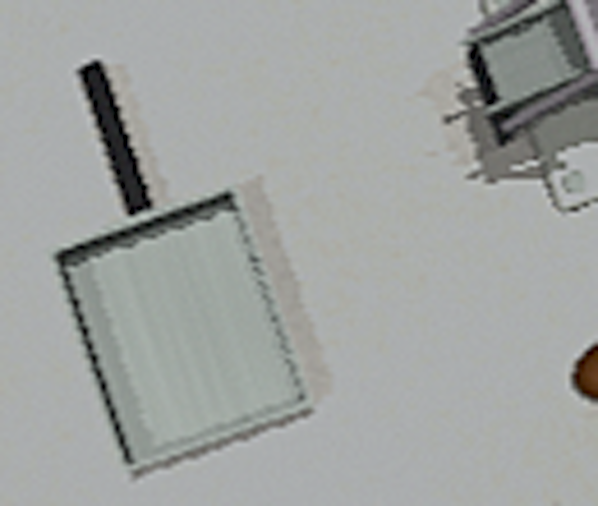

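View pics/c2.png

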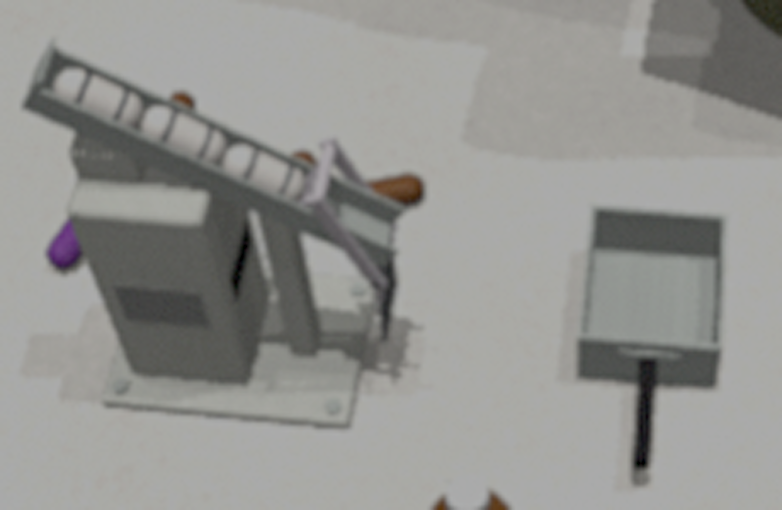

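Crop 1 shows the pan's rim corners at (57,258), (235,193), (312,407), (133,472), with the handle from (92,65) to (140,212). Crop 2 shows three white banded cartridges behind the gate, the lip near (390,245), and the paddle hanging at (388,310). I'll enlarge the dispenser in both views, along with the balance.

Run:
```python
import cv2,numpy as np
def g(c,s): 
    c=cv2.resize(c,None,fx=s,fy=s,interpolation=cv2.INTER_CUBIC); return np.clip((c/255.)**.6*255,0,255).astype('uint8')
t=cv2.imread("pics/top0.png");s=cv2.imread("pics/scene0.png")
a=g(t[140:240,310:450],4); b=g(t[200:300,95:175],3)   #400x560, 300x240
c=g(s[135:260,125:250],4)
W=np.zeros((600,800,3),np.uint8); W[:300,:420]=g(t[140:240,310:450],3); W[300:600,:240]=b
W[:500,425:800]=g(s[140:265,155:249],4)[:,:375]if 0 else 0
d=g(s[165:260,185:245],6); W[:570,430:790]=d
cv2.imwrite("pics/c3.png",W)
```

```text
(no output)
```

View pics/c3.png

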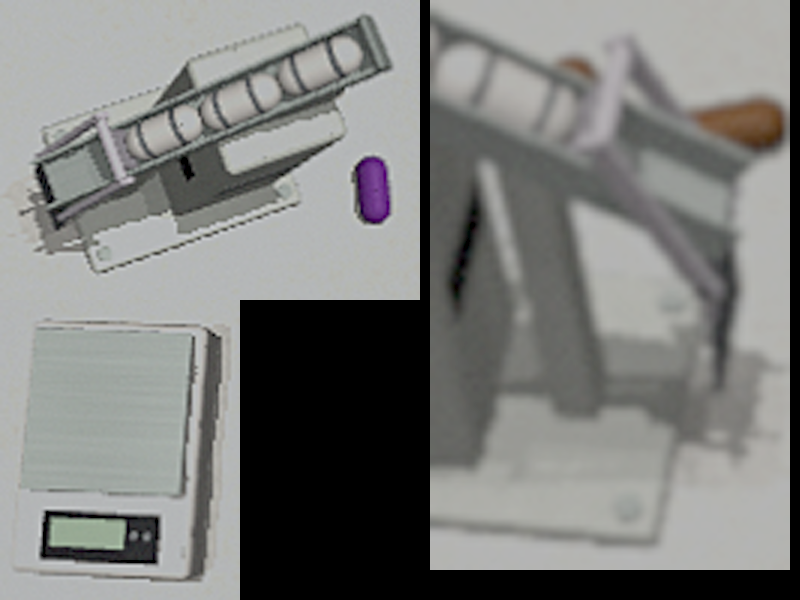

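```bash
cat > h.py <<'E'
import numpy as np,cv2
from cell import *
from scipy.optimize import least_squares
def proj(n,P):
    i=camera_info(n);M=np.array(i["camera_from_world"]);P=np.atleast_2d(P)
    c=P@M[:3,:3].T+M[:3,3]; s=np.c_[c[:,0]/-c[:,2],-c[:,1]/-c[:,2]]
    f=210/np.tan(np.radians(i["fovy"])/2); r2=(s**2).sum(1,keepdims=True)
    return s*(1+i["k1"]*r2)*f+[i["cx"],i["cy"]]
def world(p,L):
    c,s=np.cos(p[2]),np.sin(p[2]);L=np.atleast_2d(L).astype(float)
    return np.c_[p[0]+c*L[:,0]-s*L[:,1],p[1]+s*L[:,0]+c*L[:,1],L[:,2]]
def fit(obs,p0,**k):
    f=lambda p:np.concatenate([(proj(n,world(p,l))[0]-px) for n,l,px in obs])
    r=least_squares(f,p0,loss='soft_l1');print(np.round(r.x,3),'res',np.round(r.fun,1).tolist());return r.x
E
cat > fit0.py <<'E'
from h import *
def c1(u,v):return np.array([220+u/4.6,185+v/4.6])-.4
def c3(u,v):return np.array([310+u/3,140+v/3])-.33
def c3b(u,v):return np.array([95+u/3,200+(v-300)/3])-.33
def c3s(u,v):return np.array([185+(u-430)/6,165+v/6])-.4
def c2(u,v):return np.array([120+u/3.4,130+v/3.4])-.35
print('pan');fit([('top',[-70,60,65],c1(235,193)),('top',[-70,-60,65],c1(57,258)),('top',[70,60,65],c1(312,405)),('top',[70,-60,65],c1(131,467)),('top',[-171,0,48],c1(92,64)),('scene',[-70,60,65],c2(580,342)),('scene',[-70,-60,65],c2(720,350)),('scene',[70,60,65],c2(594,208)),('scene',[70,-60,65],c2(724,216)),('scene',[-171,0,40],c2(641,475))],[490,-30,3.4-.3])
print('bal');fit([('top',[s*75,t*75,68],q) for s,t,q in((1,1,c3b(37,322)),(1,-1,c3b(195,334)),(-1,-1,c3b(183,495)),(-1,1,c3b(22,489)))],[500,220,0])
print('disp');d=fit([('top',[0,0,170],c3(54,183)),('top',[240,-21,350],c3(388,70)),('top',[240,21,350],c3(365,15)),('scene',[4,30,73],c3s(719,388)),('scene',[0,0,170],c3s(738,205))],[560,-200,-1.1])
for l in([0,18,170],[0,-18,170],[0,0,170],[4,30,73],[4,-30,73],[4,30,143]):
  a,b=proj('top',world(d,l))[0],proj('scene',world(d,l))[0]
  print(l,'top crop',((a-[310,140])*3).round(),'scene crop',((b-[185,165])*6+[430,0]).round())
E
python3 fit0.py
```

```text
pan
[486.136 -17.637   3.493] res [-0.1, -2.5, -2.7, -1.8, 0.8, -0.2, -1.8, 1.6, -1.1, -0.2, -1.3, -0.8, 0.3, 0.1, -1.7, -0.8, 0.4, -0.3, -0.3, -2.3]
bal
[ 5.36663e+02  3.35159e+02 -3.70000e-02] res [0.2, 1.2, 0.1, -0.6, -0.2, 0.2, -0.1, -0.5]
disp
[ 612.067 -190.601   -1.221] res [-2.2, 3.1, 0.8, -0.7, 0.9, 0.1, 2.2, 0.1, -0.6, 1.5]
[0, 18, 170] top crop [ 39. 171.] scene crop [726. 245.]
[0, -18, 170] top crop [ 54. 211.] scene crop [738. 179.]
[0, 0, 170] top crop [ 46. 191.] scene crop [732. 212.]
[4, 30, 73] top crop [ 29. 176.] scene crop [730. 386.]
[4, -30, 73] top crop [ 52. 238.] scene crop [748. 281.]
[4, 30, 143] top crop [ 35. 163.] scene crop [718. 301.]
```

The fits put the pan at (486,-18) with yaw 3.49, the dispenser at (612,-191) with yaw -1.22, and the balance at (537,335). The tool yaw already suits the handle, so I'll move above a grip point about 98 mm from the pan's origin. That is closer in than the marked point and puts less tilting moment on the pads.

>>> drive_tool(motion=[34,-23,3,0,34,-23,3,0,34,-23,3,0,34,-23,3,0,34,-23,3,0,34,-23,3,0,34,-23,3,0,34,-23,3,0], jaw=0, grip_force=60)

```text
clock: 0.77
eef_pos: [376.2, -253.6, 178.2]
eef_rot: [-3.138, 0.001, 0.324]
wrist_force: [0.5, -0.4, 0.6]
finger_gap: 94.0
```

>>> drive_tool(motion=[34,-23,3,0,34,-23,3,0,34,-23,3,0,34,-23,3,0,34,-23,3,0,34,-23,3,0,34,-23,3,0,34,-23,3,0])

```text
clock: 1.43
eef_pos: [574.0, 13.7, 153.4]
eef_rot: [-3.137, 0.003, 0.324]
wrist_force: [0.1, -1.1, 0.3]
finger_gap: 93.8
```

```bash
cat > look.py <<'E'
import sys;from h import *
# look.py out x0 y0 w h (scene) x0 y0 w h (top)
a=list(map(int,sys.argv[2:]));o=[]
for n,(x,y,w,h) in(("scene",a[:4]),("top",a[4:])):
    c=camera(n)[y:y+h,x:x+w,::-1];s=395/w
    c=cv2.resize(c,(395,int(h*s)),interpolation=cv2.INTER_CUBIC);o.append((np.clip((c/255.)**.65,0,1)*255).astype('uint8'));print(n,'scale',round(s,3))
H=max(i.shape[0] for i in o);W=np.zeros((H,800,3),np.uint8)
for k,i in enumerate(o):W[:i.shape[0],k*405:k*405+395]=i
cv2.imwrite("pics/"+sys.argv[1],W);s=read_state();print(s["eef_pos"].round(1),s["eef_rot"].round(3),s["wrist_force"].round(1))
E
python3 look.py d1.png 240 150 150 150 200 160 130 130
```

```text
scene scale 2.633
top scale 3.038
[574.7  15.9 152.3] [-3.136e+00  3.000e-03  3.280e-01] [-0.5 -0.3 -0.5]
```

View pics/d1.png

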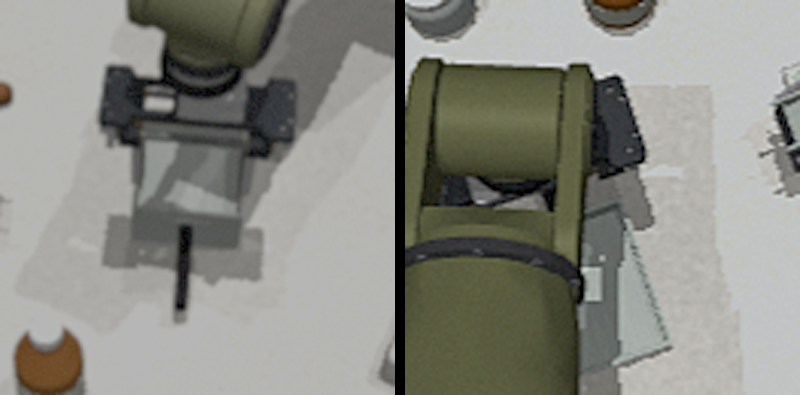

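The scene crop has the gripper over the handle side of the pan, with the jaws at (110,140) and (268,150) straddling the handle line at (183,260). The top view is mostly hidden by the arm. I'll descend.

>>> drive_tool(motion=[1,0,22,-0.02,0,0,22,0,0,0,22,0,0,0,22,0,0,0,22,0,0,0,14,0,0,0,5,0,0,0,0,0])

```text
clock: 2.2
eef_pos: [573.1, 15.7, 16.7]
eef_rot: [-3.136, 0.006, 0.352]
wrist_force: [0.4, -0.8, -0.3]
finger_gap: 94.0
```

>>> drive_tool(motion=[0,0,0,0,0,0,0,0,0,0,0,0,0,0,0,0,0,0,0,0,0,0,0,0,0,0,0,0,0,0,0,0], jaw=1)

```text
clock: 2.87
eef_pos: [575.2, 15.0, 21.6]
eef_rot: [-3.138, 0.0, 0.351]
wrist_force: [0.6, 0.9, 0.3]
finger_gap: 43.8
```

>>> drive_tool(motion=[0,0,0,0,0,0,0,0,0,0,0,0,0,0,0,0,0,0,0,0,0,0,0,0,0,0,0,0,0,0,0,0])

```text
clock: 3.53
eef_pos: [575.2, 15.0, 21.6]
eef_rot: [-3.138, 0.0, 0.351]
wrist_force: [-0.2, 0.0, 0.4]
finger_gap: 15.8
```

>>> drive_tool(motion=[0,0,-5,0,0,0,-10,0,0,0,-15,0,0,0,-15,0,0,0,-15,0,0,0,-10,0,0,0,0,0,0,0,0,0])

```text
clock: 4.2
eef_pos: [574.6, 14.9, 97.3]
eef_rot: [-3.137, 0.001, 0.351]
wrist_force: [-0.4, 0.8, -2.6]
finger_gap: 15.9
```

```bash
python3 look.py d2.png 240 130 160 160 190 160 180 160
python3 - <<'E'
from h import *
# bystander estimates from top0/scene0 base pixels
f=lambda n,z,px:least_squares(lambda p:proj(n,[p[0],p[1],z])[0]-px,[600,0]).x.round()
print('bottle',f('top',150,(268,144)),f('scene',0,(259,303)),'jar',f('top',100,(207,150)),'box',f('top',40,(167,157)))
E
```

```text
scene scale 2.469
top scale 2.194
[574.5  14.9  96.7] [-3.137e+00  2.000e-03  3.510e-01] [ 0.1 -0.3 -3. ]
bottle [774. -44.] [783. -41.] jar [772. 126.] box [769. 252.]
```

View pics/d2.png

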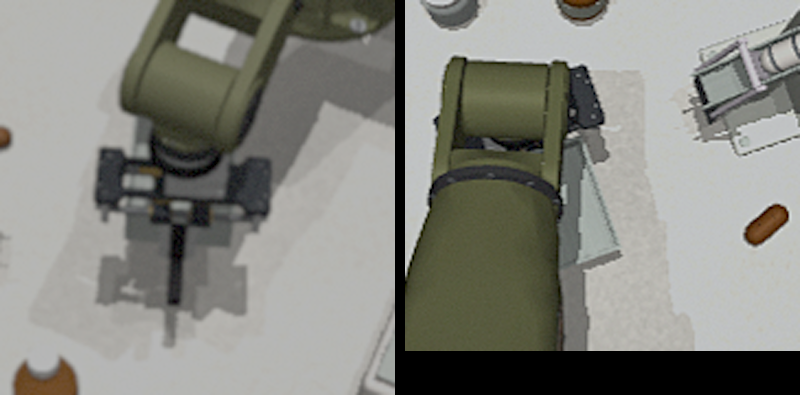

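The pan is held: gap 15.9 mm, about 2–3 N extra load, and the handle sits centrally between the jaws at (178,230). The grip is about 95 mm from the pan's origin. I'll swing it round to face the paddle from well back.

>>> drive_tool(motion=[-12,-8,3,-0.05,-12,-8,3,-0.1,-12,-10,3,-0.12,0,0,2,-0.12,0,0,0,-0.12,0,0,0,-0.12,0,0,0,-0.12,0,0,0,-0.12])

```text
clock: 4.97
eef_pos: [524.8, 24.6, 77.9]
eef_rot: [-3.126, 0.001, 1.251]
wrist_force: [-0.1, -0.5, -2.4]
finger_gap: 15.4
```

>>> drive_tool(motion=[0,0,0,-0.12,0,0,0,-0.12,0,0,0,-0.12,0,0,0,-0.12,0,0,0,-0.12,0,0,0,-0.06,0,0,0,-0.02,0,0,0,0])

```text
clock: 5.63
eef_pos: [520.1, 24.9, 70.0]
eef_rot: [-3.116, -0.017, 1.969]
wrist_force: [0.4, 0.7, -2.4]
finger_gap: 15.3
```

```bash
python3 look.py d3.png 180 130 130 150 210 160 150 150
```

```text
scene scale 3.038
top scale 2.633
[520.2  24.9  70.2] [-3.116 -0.017  1.966] [ 0.1 -0.1 -1.7]
```

View pics/d3.png

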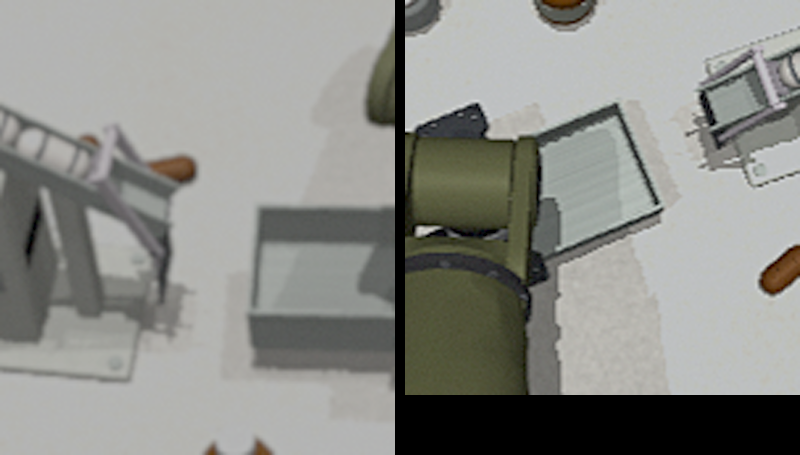

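Run:
```python
from h import *
s=read_state();g=s["eef_pos"];y=s["eef_rot"][2]-np.pi
p=[g[0]+95*np.cos(y),g[1]+95*np.sin(y),y]
z=g[2]-21.6+65
print(p,proj('top',world(p,[[70,60,z],[70,-60,z]])),'seen (289.8,199.9),(307.2,239)')
print(proj('scene',world(p,[[70,60,z],[70,-60,z]])),'seen',180+248/3.038,130+316/3.038,180+258/3.038,130+207/3.038)
d=[612.067,-190.601,-1.221]
print('lip now',proj('top',world(d,[[0,18,170],[0,-18,170]])),proj('scene',world(d,[[0,18,170],[0,-18,170],[4,30,73]])))
c,sn=np.cos(d[2]),np.sin(d[2]);dx,dy=p[0]-d[0],p[1]-d[1]
print('pan in disp',c*dx+sn*dy,-sn*dx+c*dy)
```

```text
[np.float64(556.778698845772), np.float64(-62.767554636255326), np.float64(-1.1754324642219602)] [[290.8230104  197.04235506]
 [308.50125947 238.73563131]] seen (289.8,199.9),(307.2,239)
[[260.43667378 231.19121881]
 [263.38366876 195.43397232]] seen 261.63265306122446 234.01579986833445 264.9242922975642 198.13693219223174
lip now [[322.97253592 197.16395598]
 [328.03331735 210.40106201]] [[234.29075923 205.77387513]
 [236.26099067 194.91537549]
 [234.98198452 229.3839162 ]]
pan in disp -139.0398344589325 -8.130832166435958
```

The predicted and seen pan corners agree to about 3 px, with the nose drooping slightly. In the top view the pan's axis runs through the lip. I'll raise the pan to put the rim near z 122 and advance to just short of the paddle.

>>> drive_tool(motion=[0,0,-8,0,0,0,-8,0,-8,0,-1,0,-12,0,-1,0,-12,0,0,0,-12,0,0,0,-10,0,0,0,0,0,0,0])

```text
clock: 6.4
eef_pos: [543.8, -31.3, 89.2]
eef_rot: [-3.116, -0.016, 1.962]
wrist_force: [-1.1, -0.4, -2.3]
finger_gap: 15.6
```

```bash
python3 look.py d4.png 170 130 130 150 210 160 150 150
```

```text
scene scale 3.038
top scale 2.633
[543.1 -29.8  89.1] [-3.115 -0.017  1.963] [ 0.6  0.2 -2.6]
```

View pics/d4.png

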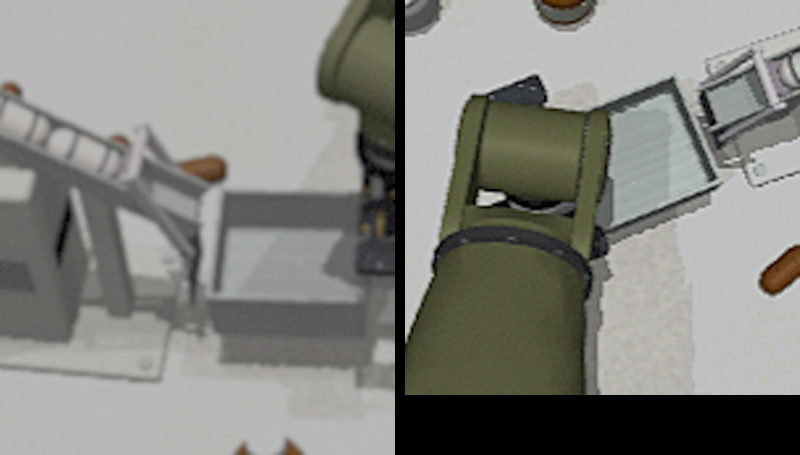

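The scene crop shows the pan's front wall at (212,250), about 15 mm short of the paddle at (195,280). The top view shows it centred on the lip. I'll now push in small steps and watch the force.

>>> drive_tool(motion=[-5,0,0,0,-5,0,0,0,-5,0,0,0,-5,0,0,0,-4,0,0,0,-4,0,0,0])

```text
clock: 7.0
eef_pos: [553.7, -55.6, 87.9]
eef_rot: [-3.114, -0.019, 1.965]
wrist_force: [-1.1, 3.5, -1.2]
finger_gap: 15.4
```

```bash
python3 look.py d5.png 170 130 130 150 210 160 150 150
```

```text
scene scale 3.038
top scale 2.633
[553.7 -55.9  87.8] [-3.114 -0.019  1.964] [-0.9  3.2 -3.2]
```

View pics/d5.png

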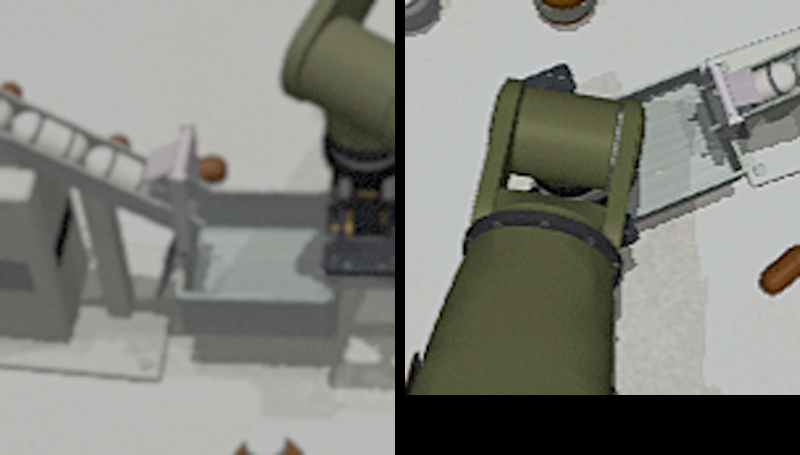

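The gate is lifting: its bar is now at scene crop (187,150) and the cartridges look about to move. The push force is 3.3 N. I'll push a bit further and wait.

>>> drive_tool(motion=[-4,0,0,0,-3,0,0,0,-2,0,0,0,0,0,0,0,0,0,0,0,0,0,0,0,0,0,0,0,0,0,0,0])

```text
clock: 7.77
eef_pos: [556.1, -63.7, 85.9]
eef_rot: [-3.111, -0.023, 1.965]
wrist_force: [0.1, 0.8, -6.0]
finger_gap: 15.6
```

>>> drive_tool(motion=[0,0,0,0,0,0,0,0,0,0,0,0,0,0,0,0,0,0,0,0,0,0,0,0])

```text
clock: 8.27
eef_pos: [556.1, -63.7, 86.0]
eef_rot: [-3.111, -0.023, 1.965]
wrist_force: [0.1, 1.5, -5.6]
finger_gap: 15.7
```

```bash
python3 look.py d6.png 170 130 130 150 210 160 150 150
```

```text
scene scale 3.038
top scale 2.633
[556.1 -63.7  86. ] [-3.111 -0.023  1.965] [-0.4  0.9 -6.2]
```

View pics/d6.png

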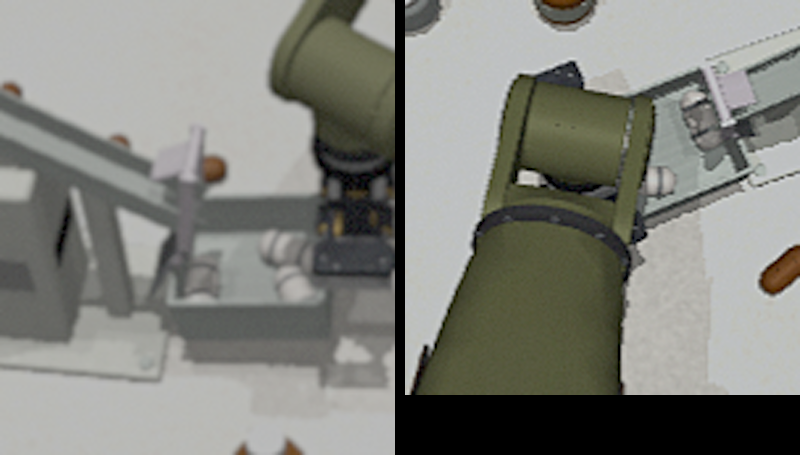

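All three cartridges are in the pan: scene crop (285,245), (295,283) and (203,275). The visible chute is empty. I'll back out gently along the tool's x.

>>> drive_tool(motion=[3,0,0,0,6,0,0,0,8,0,0,0,10,0,0,0,10,0,0,0,10,0,0,0,10,0,0,0,10,0,-4,0])

```text
clock: 9.03
eef_pos: [528.3, 2.9, 91.9]
eef_rot: [-3.112, -0.021, 1.964]
wrist_force: [-0.3, 0.3, -3.0]
finger_gap: 15.4
```

>>> drive_tool(motion=[8,0,-8,0,6,0,-12,0,4,0,-12,0,0,0,-12,0,0,0,-12,0,0,0,-8,0,0,0,-4,0,0,0,0,0])

```text
clock: 9.7
eef_pos: [522.8, 25.0, 171.6]
eef_rot: [-3.117, -0.018, 1.968]
wrist_force: [0.5, 0.8, -4.4]
finger_gap: 15.5
```

```bash
python3 look.py d7.png 120 100 260 250 190 120 270 200
```

```text
scene scale 1.519
top scale 1.463
[522.5  24.9 170.3] [-3.116 -0.019  1.968] [-0.2  0.4 -4.2]
```

View pics/d7.png

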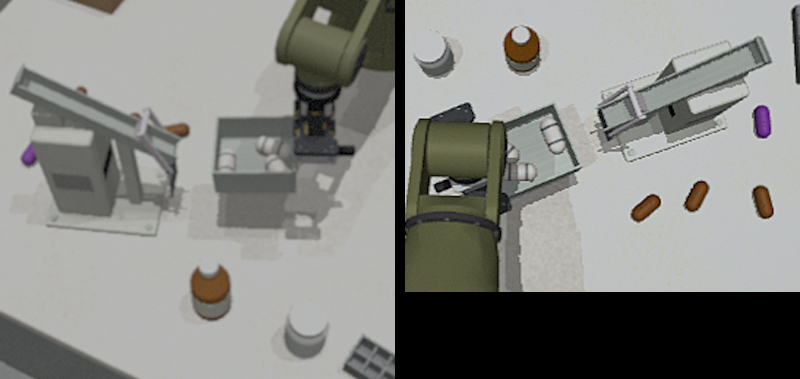

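The chute is empty from end to end, the gate has shut, and the three cartridges lie in the pan at scene crop (227,160), (268,145), (275,162). Only the purple and brown look-alikes are on the table. I'll carry the pan to the balance smoothly.

>>> drive_tool(motion=[6,3,0,0,12,6,0,0,18,8,0,0,22,10,0,0,22,10,0,0,22,10,0,0,22,10,0,0,22,10,0,0])

```text
clock: 10.47
eef_pos: [526.1, 190.4, 165.4]
eef_rot: [-3.106, -0.021, 1.959]
wrist_force: [0.2, -1.1, -4.1]
finger_gap: 15.6
```

>>> drive_tool(motion=[22,10,0,0,22,10,0,0,22,10,0,0,22,10,0,0,22,10,0,0,16,8,0,0,10,5,0,0,5,2,0,0])

```text
clock: 11.13
eef_pos: [528.1, 359.5, 158.0]
eef_rot: [-3.096, -0.022, 1.962]
wrist_force: [-0.9, -0.1, -3.3]
finger_gap: 15.4
```

>>> drive_tool(motion=[0,0,0,0.04,0,0,0,0.08,0,0,0,0.08,0,0,0,0.08,0,0,0,0.08,0,0,0,0.05,0,0,0,0.02,0,0,0,0])

```text
clock: 11.8
eef_pos: [527.3, 357.5, 153.8]
eef_rot: [-3.086, 0.004, 1.511]
wrist_force: [0.4, 0.2, -3.5]
finger_gap: 15.4
```

```bash
cat > go.py <<'E'
from h import *
s=read_state();g=s["eef_pos"];a=s["eef_rot"][2];y=-.037-np.pi/2
t=np.array([536.7-95*np.cos(y),335.2-95*np.sin(y)])-g[:2]
print('tool dx,dy',t@[np.cos(a),np.sin(a)],t@[np.sin(a),-np.cos(a)],'turn',a-(y+np.pi),g,s["eef_rot"],s["wrist_force"].round(1))
E
python3 go.py
```

```text
tool dx,dy 73.26143411249707 8.529792541326069 turn -0.023041585456333058 [527.30368557 357.51739419 153.82810642] [-3.08632263  0.00414346  1.51075474] [ 0.4  0.2 -3.5]
```

The tool has picked up a lean of about 3°, because each row starts from the sagged pose. I'll use few rows and settle the pan by easing the grip once it touches.

>>> drive_tool(motion=[12,2,0,-0.02,24,3,0,0,24,3,0,0,12,1,0,0,0,0,0,0,0,0,0,0])

```text
clock: 12.3
eef_pos: [540.4, 429.1, 152.1]
eef_rot: [-3.086, 0.004, 1.538]
wrist_force: [-0.1, 0.4, -5.4]
finger_gap: 15.5
```

```bash
python3 go.py; python3 look.py d8.png 340 180 160 160 80 170 160 160
```

```text
tool dx,dy 1.0460736811615674 -0.20918256554088388 turn 0.004489507209030297 [540.3892677  429.08265957 152.14726964] [-3.08565288  0.00376761  1.53828583] [-0.1  0.4 -5.4]
scene scale 2.469
top scale 2.469
[540.4 428.5 152.4] [-3.086  0.004  1.537] [-0.1  0.9 -4.4]
```

View pics/d8.png

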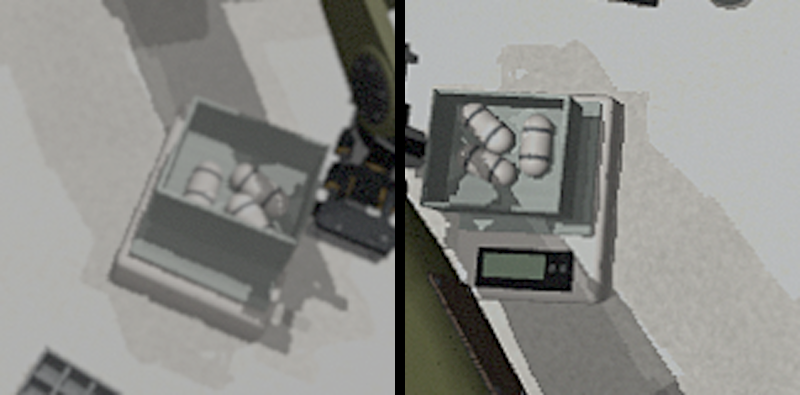

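The pan with three cartridges hovers over the balance. Its rim corners in the top crop are at (436,90), (578,97), (571,213), (421,205). I'll check where it sits relative to the plate.

Run:
```python
from h import *
c=lambda u,v:np.array([80+(u-405)/2.469,170+v/2.469])-.3
C=lambda u,v:np.array([340+u/2.469,180+v/2.469])-.3
z=196
# pan x -> -y (right in image); pan y -> +x (up)
T=[('top',[70,60,z],c(578,97)),('top',[-70,60,z],c(436,90)),('top',[70,-60,z],c(571,213)),('top',[-70,-60,z],c(421,205))]
S=[('scene',[70,60,z],C(195,98)),('scene',[-70,60,z],C(334,145)),('scene',[70,-60,z],C(155,190)),('scene',[-70,-60,z],C(297,243))]
for o in(T,S,T+S):fit(o,[537,335,-1.6])
```

```text
[538.66  323.784  -1.613] res [-1.4, -0.9, 1.7, -0.5, -2.9, 0.6, 2.6, 0.8]
[468.938 317.469  -1.034] res [0.3, 25.6, -0.7, 1.8, 4.2, -51.5, -0.9, -77.1]
[538.375 322.951  -1.584] res [-1.7, -1.6, 1.2, 0.4, -1.8, -0.1, 3.6, 1.8, -18.9, 33.5, -17.8, 37.2, 11.8, -40.8, 8.9, -41.7]
```

Run:
```python
from h import *
c=lambda u,v:np.array([80+(u-405)/2.469,170+v/2.469])-.3
C=lambda u,v:np.array([340+u/2.469,180+v/2.469])-.3
L=[[70,60],[-70,60],[70,-60],[-70,-60]]
t=[c(578,97),c(436,90),c(571,213),c(421,205)]
s=[C(155,190),C(297,243),C(195,98),C(334,145)]
for z,dr in((196,0),(190,0.0),(190,.05),(190,.1)):
  T=[('top',[*l,z-dr*l[0]],q) for l,q in zip(L,t)];S=[('scene',[*l,z-dr*l[0]],q) for l,q in zip(L,s)]
  print(z,dr)
  for o in(T,S,T+S):fit(o,[537,335,-1.6])
```

```text
196 0
[538.66  323.784  -1.613] res [-1.4, -0.9, 1.7, -0.5, -2.9, 0.6, 2.6, 0.8]
[542.509 333.428  -1.592] res [0.9, -1.0, 0.9, 0.8, -0.6, -0.9, -2.1, 1.1]
[539.788 330.881  -1.61 ] res [-4.2, -1.4, -1.1, -0.9, -5.6, 0.0, -0.0, 0.4, -0.0, -2.9, -0.5, -0.3, -0.7, -2.3, -2.6, 0.4]
190 0.0
[539.246 325.921  -1.614] res [-1.5, -0.7, 1.9, -0.4, -3.0, 0.5, 2.8, 0.6]
[538.436 333.964  -1.591] res [1.1, -1.0, 0.7, 0.7, -0.5, -0.7, -2.3, 1.1]
[538.951 332.136  -1.606] res [-4.1, -0.8, -0.7, -0.1, -5.3, 0.3, 0.6, 1.0, 0.1, -1.6, -0.6, 0.7, -0.8, -1.0, -2.9, 1.4]
190 0.05
[539.214 325.764  -1.609] res [-1.1, -0.6, 1.2, -0.5, -2.4, 0.4, 2.4, 0.7]
[538.353 334.057  -1.609] res [0.6, -0.9, 0.7, 0.2, -0.3, -0.2, -1.5, 0.9]
[539.01  331.754  -1.609] res [-3.5, -0.5, -1.1, -0.4, -4.8, 0.5, 0.0, 0.8, -0.4, -1.0, -0.4, 0.1, -1.2, -0.3, -2.5, 0.8]
190 0.1
[539.201 325.483  -1.605] res [-0.7, -0.5, 0.7, -0.6, -1.8, 0.4, 2.0, 0.8]
[538.292 334.14   -1.626] res [0.1, -0.7, 0.6, -0.3, -0.0, 0.4, -0.7, 0.7]
[539.166 331.173  -1.616] res [-2.7, -0.2, -1.2, -0.9, -4.3, 0.7, -0.5, 0.4, -1.1, -0.5, -0.4, -0.6, -1.6, 0.4, -2.2, 0.2]
```

The scene fit gives (538.5,334). The top-view corners on the right included the wall's outer face, which explains that offset. The pan is within about 3 mm of the plate centre. I'll descend slowly and watch the force.

>>> drive_tool(motion=[0,0,8,0,0,0,12,0,0,0,10,0,0,0,6,0,0,0,0,0,0,0,0,0])

```text
clock: 12.9
eef_pos: [538.3, 424.9, 112.0]
eef_rot: [-3.084, 0.005, 1.535]
wrist_force: [-0.3, -0.3, -3.3]
finger_gap: 15.5
```

>>> drive_tool(motion=[0,0,2,0,0,0,2,0,0,0,0,0])

```text
clock: 13.15
eef_pos: [538.2, 424.9, 108.0]
eef_rot: [-3.085, 0.005, 1.535]
wrist_force: [0.1, -0.6, -3.9]
finger_gap: 15.6
```

>>> drive_tool(motion=[0,0,2,0,0,0,2,0,0,0,0,0])

```text
clock: 13.4
eef_pos: [538.2, 425.2, 104.3]
eef_rot: [-3.086, 0.004, 1.535]
wrist_force: [0.3, 0.1, -4.5]
finger_gap: 15.5
```

y drifted by -4 mm, so I'll correct it with +5 along tool x before contact.

>>> drive_tool(motion=[3,0,0,0,3,0,0,0,0,0,0,0])

```text
clock: 13.65
eef_pos: [538.6, 431.8, 104.6]
eef_rot: [-3.086, 0.004, 1.535]
wrist_force: [-0.4, -0.1, -3.7]
finger_gap: 15.6
```

>>> drive_tool(motion=[0,0,2,0,0,0,2,0,0,0,0,0])

```text
clock: 13.9
eef_pos: [538.4, 432.3, 100.5]
eef_rot: [-3.087, 0.003, 1.536]
wrist_force: [-0.7, 0.2, -2.8]
finger_gap: 15.6
```

>>> drive_tool(motion=[0,0,2,0,0,0,1,0,0,0,0,0])

```text
clock: 14.15
eef_pos: [538.4, 432.6, 98.0]
eef_rot: [-3.088, 0.003, 1.536]
wrist_force: [0.2, -0.2, 0.2]
finger_gap: 15.5
```

Contact: the nose is resting on the plate and the load has dropped to about 0. I'll ease the grip a little so the pan can pivot level, and keep lowering.

>>> drive_tool(motion=[0,0,1,0,0,0,1,0,0,0,0,0], grip_force=20)

```text
clock: 14.4
eef_pos: [538.4, 432.7, 96.4]
eef_rot: [-3.089, 0.002, 1.536]
wrist_force: [-0.2, -0.1, 0.4]
finger_gap: 15.7
```

>>> drive_tool(motion=[0,0,1,0,0,0,1,0,0,0,0,0])

```text
clock: 14.65
eef_pos: [538.3, 433.0, 94.6]
eef_rot: [-3.089, 0.002, 1.536]
wrist_force: [-0.3, -0.3, -0.5]
finger_gap: 15.8
```

>>> drive_tool(motion=[0,0,1,0,0,0,1,0,0,0,0,0])

```text
clock: 14.9
eef_pos: [538.2, 433.1, 92.5]
eef_rot: [-3.089, 0.001, 1.536]
wrist_force: [-0.3, 2.2, 0.2]
finger_gap: 15.7
```

>>> drive_tool(motion=[0,0,1,0,0,0,1,0,0,0,0,0])

```text
clock: 15.15
eef_pos: [538.2, 433.4, 91.4]
eef_rot: [-3.09, 0.001, 1.536]
wrist_force: [-0.2, 0.0, 1.9]
finger_gap: 15.9
```

>>> drive_tool(motion=[0,0,0,0,0,0,0,0,0,0,0,0,0,0,0,0], grip_force=3)

```text
clock: 15.48
eef_pos: [538.2, 432.9, 90.3]
eef_rot: [-3.089, 0.002, 1.536]
wrist_force: [-1.0, 1.7, 1.3]
finger_gap: 16.8
```

```bash
python3 look.py d9.png 340 180 160 160 80 170 160 160
```

```text
scene scale 2.469
top scale 2.469
[538.2 432.9  90.4] [-3.089e+00  2.000e-03  1.536e+00] [-0.4  0.9  0.1]
```

View pics/d9.png

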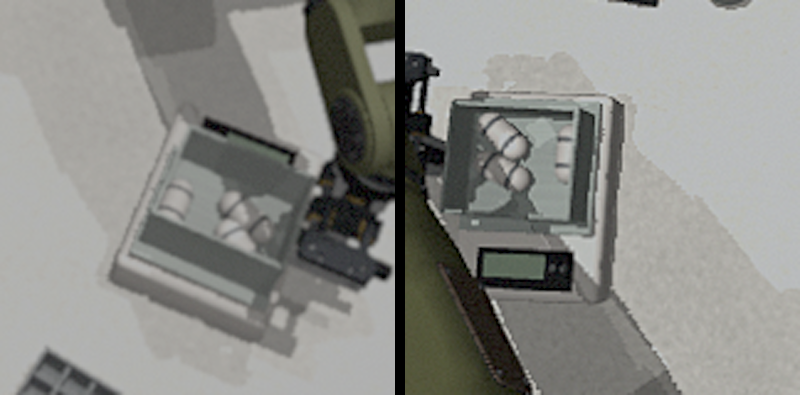

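The pan sits on the plate with its cartridges, level to the eye, and the grip has eased to 3 N. I'll fit its position from the rim corners.

Run:
```python
from h import *
c=lambda u,v:np.array([80+(u-405)/2.469,170+v/2.469])-.3
C=lambda u,v:np.array([340+u/2.469,180+v/2.469])-.3
L=[[70,60],[-70,60],[70,-60],[-70,-60]]
t=[c(590,107),c(452,98),c(577,219),c(442,213)]
s=[C(148,222),C(278,270),C(186,134),C(318,180)]
T=[('top',[*l,133],q) for l,q in zip(L,t)];S=[('scene',[*l,133],q) for l,q in zip(L,s)]
for o in(T,S,T+S):fit(o,[537,335,-1.6])
```

```text
[536.401 331.412  -1.616] res [-2.1, -0.4, 2.0, 0.7, -1.0, 0.2, 1.2, -0.4]
[542.163 338.763  -1.598] res [0.3, -1.0, 2.4, 2.5, -0.5, -1.5, -1.6, 0.6]
[537.517 335.733  -1.617] res [-3.7, -0.7, 0.5, 0.2, -2.7, -0.2, -0.4, -0.9, -0.6, -3.5, 1.0, 0.7, -0.5, -3.5, -2.1, -0.7]
```

The pan is at (537.5,335.7) against the plate centre (536.7,335.2). I'll release and retreat upward.

>>> drive_tool(motion=[0,0,0,0,0,0,0,0,0,0,0,0,0,0,0,0,0,0,0,0,0,0,0,0,0,0,0,0,0,0,0,0], jaw=0)

```text
clock: 16.25
eef_pos: [538.6, 432.4, 90.7]
eef_rot: [-3.09, 0.002, 1.536]
wrist_force: [0.2, -1.3, -0.4]
finger_gap: 66.1
```

>>> drive_tool(motion=[0,0,0,0,0,0,0,0,0,0,0,0,0,0,0,0])

```text
clock: 16.58
eef_pos: [538.6, 432.4, 90.7]
eef_rot: [-3.09, 0.002, 1.536]
wrist_force: [0.3, 0.1, 0.5]
finger_gap: 92.2
```

>>> drive_tool(motion=[0,0,-10,0,0,0,-20,0,0,0,-25,0,0,0,-25,0,0,0,-25,0,0,0,-25,0,0,0,-15,0,0,0,0,0])

```text
clock: 17.25
eef_pos: [545.7, 431.8, 246.3]
eef_rot: [-3.09, 0.003, 1.536]
wrist_force: [0.3, 0.1, 0.5]
finger_gap: 93.8
```

```bash
python3 look.py d10.png 180 150 330 230 80 120 270 180
```

```text
scene scale 1.197
top scale 1.463
[545.1 431.5 242.5] [-3.086  0.005  1.536] [-0.8 -0.2 -0.1]
```

View pics/d10.png

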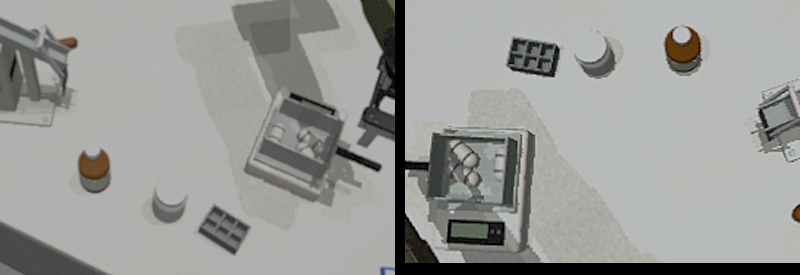

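The pan is free and level on the plate at scene crop (300,138), with three cartridges in it. The bottle, jar and box haven't moved, and the gripper is clear.

```bash
python3 -c "
from cell import *
print(sign_off())"
```

```text
the job is handed in; nothing more can be done
None
```

The pan is standing on the middle of the balance's plate with all three cartridges in it, and the job was handed in at about 17 s of the 51 s allowed.

**What I did:** I gripped the handle about 95 mm from the pan's origin instead of 125 mm, to cut the tilting moment on the pads. I turned the pan to face the paddle and pushed it in at about 3 N until the gate lifted. All three cartridges slid into the pan. I then set the pan down slowly, with no more than about 2 N upward on the wrist at contact, eased the grip to 3 N, opened the jaws and went straight up.

**Last checks:**
- **Position:** the pan fitted at (537.5, 335.7) against the plate centre at (536.7, 335.2). The two cameras taken separately disagreed by up to about 7 mm.
- **Cartridges:** three are visible in the pan. The chute was empty with the gate shut, and only the brown and purple look-alikes were on the table.
- **Bystanders:** the bottle, jar and vial box look unmoved.
- **Gripper:** it is open and clear of the pan, with no load on the wrist.

**What was off:**
- **Lean:** the tool leaned about 3° during the carry and the pan's nose drooped slightly. The pan came level as it settled on the plate; I judged that by eye.
- **Pictures:** I viewed 15, against the budget of 10.

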